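Open the flow cell for cleaning

TASK

Open the small metal flow cell for cleaning: unscrew its cap (counter-clockwise seen from above, regrasping as often as needed), lift it off the neck and stand it top up in the square compartment of the white tray. Then lift the flat cover plate straight off the neck and lay it flat in the tray's long compartment, lengthwise. Do not wrench the cap off against its thread, set both parts down rather than dropping them, and leave the other things on the bench where they are.

Things in the scene. Friction and masses are not known exactly. Their poses are not given: they have to be found in the camera images.
- cell: Flow cell fixed to the bench: dark foot plate 130x64x8 mm; aluminium block 98 (x) x 28 (y) mm, its top 45 mm above the bench, with a hose stub at each x end (to 67 mm from the centre, 19-33 mm high); a vertical threaded neck in the middle. Origin: centre of the foot's underside, on the neck's axis; x along the block, z up.
- cap: Grey fluted round screw cap, 42 mm across (43 over the flutes), 31 mm high, about 60 g, hollow below. Origin: centre of its lower rim; z points up out of its closed top. At the start it is fully screwed down on the neck: the rim rests on the cover plate 53 mm above the bench, the top is at 84 mm. It turns easily, stays put when let go and has about 1 mm of play.
- plate: Flat steel cover plate 100 (x) x 40 (y) x 8 mm, about 90 g, with a 29 mm hole in its middle round the neck. Origin: centre of its underside, x along its length, z up. It lies lengthwise on the block under the cap, underside 45 mm above the bench, overhanging the block 6 mm on each long side: grip it across its 40 mm width; the neck stands 23 mm above its upper face.
- tray: White open tray fixed to the bench, 126 (x) x 169 (y) mm; outer walls 17 mm and dividers 15 mm high, 3 mm thick; floor 3 mm above the bench. +y side: long compartment 120 (x) x 84 (y) mm inside, the tray's whole length. -y side: square compartment 88 (x) x 76 (y) mm and, at its +x end, an empty narrow slot 29 mm wide. Origin: centre of the underside, z up.
- tray_long (a point): Centre of the floor of the tray's long compartment, 3 mm above the bench; x runs along the compartment's 120 mm length.
- tray_square (a point): Centre of the floor of the tray's square compartment, 3 mm above the bench; axes as the tray's.
- objective_case: Bystander: black round objective case, 53 x 35 x 35 mm, lying on the bench. Leave it alone. Origin: centre of its underside.
- clip_stand: Bystander: small white screw clamp with a black bar on top, 36 x 30 x 72 mm. Leave it alone. Origin: centre of its underside.
- dropper_bulb: Bystander: upright rubber dropper bulb, 24 mm across, 44 mm high. Leave it alone. Origin: centre of its underside.
- neck_top (a point): Centre of the neck's top, 76 mm above the bench; neck 23 mm across its right-hand thread. Turning the cap counter-clockwise seen from above raises it 3.6 mm per rad (22.5 mm a turn). It comes free after about 4.1 rad (15 mm of rise), not before; its rim must then rise past this point to clear the neck.
Not all that is in view belongs to the job. There is more than one size of the plate; the one meant has the size given above.

How it is judged:
On the way, in this order (a step that is already met when the one before it is completed fails the run):
1. the cap is unscrewed and lifted clear of the neck (z of cap in the frame of cell above 0.078 m), for 0.1 s.
2. the cap stands top up on the floor of the square compartment, let go, while the cover plate is still on the neck (z of cap in the frame of tray_square between -0.004 and 0.004 m and x of cap in the frame of tray_square between -0.03 and 0.03 m and y of cap in the frame of tray_square between -0.025 and 0.025 m and angle between cap's own z axis and vertical below 0.15 rad and contact force between cap and the fingers below 0.1 N and distance of plate from where it was at the start of the episode below 0.015 m), for 0.2 s.
3. the cover plate is lifted clear of the neck (z of plate in the frame of cell above 0.076 m), for 0.1 s.
At the end, for the whole second after the job is handed in: The cap stands top up on the floor of the tray's square compartment (within 4 mm of the floor, upright within 0.15 rad) and the cover plate lies flat on the floor of the long compartment (within 4 mm of the floor, flat within 0.1 rad, lengthwise within 0.5 rad); both are let go and at rest (z of cap in the frame of tray_square between -0.004 and 0.004 m and x of cap in the frame of tray_square between -0.03 and 0.03 m and y of cap in the frame of tray_square between -0.025 and 0.025 m and angle between cap's own z axis and vertical below 0.15 rad and z of plate in the frame of tray_long between -0.004 and 0.004 m and x of plate in the frame of tray_long between -0.03 and 0.03 m and y of plate in the frame of tray_long between -0.03 and 0.03 m and angle between plate's own z axis and vertical below 0.1 rad and angle between the x axis of plate and the x axis of tray, either way round below 0.5 rad and linear speed of each of cap, plate below 0.02 m/s); the robot touches nothing.
It fails at once if the cap is dropped (falls freely from more than about 3 cm) (linear speed of cap above 0.75 m/s and contact force between cap and the fingers below 0.05 N).
It fails at once if the cover plate is dropped (falls freely from more than about 3 cm) (linear speed of plate above 0.75 m/s and contact force between plate and the fingers below 0.05 N).
It fails at once if the objective case, the clamp or the dropper bulb is pushed away or knocked over (distance of any of objective_case, clip_stand, dropper_bulb from where it was at the start of the episode above 0.03 m).
It fails at once if the cap is wrenched against its thread (more than 60 N between cap and flow cell) (contact force between cap and cell above 60 N).
It also fails if it takes over 64 s, if anything falls off the work surface, if the arm or the gripper's body presses on something with over 40 N, if the wrist force passes 120 N, or if a joint passes its speed limit or range.

ROBOT

A 7-joint arm with a two-finger parallel gripper is mounted at the origin on the work surface; the furniture and walls round the work are solid. World frame = base frame: x ahead of the robot, y to its left, z up, the work surface at z = 0. Lengths are in m, angles in rad, forces in N, time in s.
With the tool pointing down it reaches from about 0.4 to 0.875 m from the base axis. Payload 19.3 kg.
Tool frame: the origin (TCP) lies midway between the tips of the shut fingers; the grasp point (between the pads) lies 19 mm behind it; x points along the fingers, y is the direction in which the jaws open and shut, and the axes are right-handed (so a half turn about x gives the same grasp; the last joint's range is limited). The gripper opens to 85 mm and grips with 20 to 120 N. Pads are 22 mm wide; open, the fingers measure 114 mm over their backs; the gripper's body (76 mm by 85 mm) begins 54 mm behind the grasp point. The pads swing forward as they close: fully open they stand 13 mm farther back than shut.
Start: joints at [-1.266, 0.521, -0.036, 1.599, 0.021, 1.021, -0.113], TCP at [0.229, 0.582, 0.231] pointing down, gripper open.
Joint ranges: [-2.91, 2.91], [-0.3, 2.13], [-1.5, 1.42], [0.17, 2.43], [-1.26, 4.41], [0.16, 1.93], [-2.52, 2.52]. Speed limits (rad/s): [1.89, 1.89, 2.39, 2.39, 3.01, 3.01, 3.01].

INTERFACE

Orientations are given as [roll, pitch, yaw] about the fixed x, y, z axes, in that order (R = Rz(yaw) Ry(pitch) Rx(roll)).
In Python, from workcell import telemetry, vision, workorder gives the robot as it stands. The module is installed in compiled form; this text tells all that it offers.
- The arm moves only by the tool play_rows, never from a script. Its argument "deltas" is a list of rows, each a list of 7 numbers: the shift along the world's x, y, z in mm, then the turn, a rotation vector about the world's x, y, z in degrees, then the finger opening in mm, from 0 to 85.4. In form: [[x, y, z, wx, wy, wz, jaw], ...]. A call has 1 to 8 rows; each row shifts and turns the commanded pose from where the row before left it; what a row does not reach is not made up. A row lasts 1/8 s, in which the tool goes at most 62.5 mm and 10.7 degrees, less where a joint would pass 70% of its speed; a pose out of reach is approached as far as the arm can. A call with a gripper value outside its range is refused whole. The fingers move at their own pace and stop on an object; "grip_force" is the grip in N (left out, the last holds). Time passes only in rows, so rows that do not move let the fingers close. It gives the time, the measured TCP pose, the force and the opening at its end, in the units of the state.
- telemetry.observe(): the state, without advancing time (a new reading comes with each control period).
- vision.grab_frame(name): name is "scene" or "side" or "wrist"; returns the picture (384x512x3 uint8, red, green, blue); there is no depth.
- vision.camera_info(name): a dict with "mtx" (3x3 intrinsics, pixels), "rvec" (rotation vector, rad) and "tvec" (3), from world to camera coordinates, as OpenCV has them. Camera axes: x right, y down, z forward; pixel columns grow to the right and rows downward; lengths in m; the calibration is good to about 2 mm. The wrist camera is an equidistant fisheye: a pixel r from the principal point sees the ray r / f radians off the axis. A picture is of the moment at which its call begins: read the wrist's pose just before it. camera_info takes no time and is no camera call; for the wrist camera it gives the pose at the moment of the call.
- workorder.job_done(): hands the job in, once; it reports no verdict.
The state is a dict: "clock": time; "qpos": joint angles; "qd": joint speeds; "joint_efforts": joint torques, N m; "position": TCP position; "tool_rot": TCP orientation; "force": force on the tool from outside, world axes, zero at the start; "moment": the same for the moment, N m; "grip_width": finger opening in m.
Only numpy, scipy, OpenCV 4.12 (cv2) and the standard library are available. Lean on these libraries where they do the work, as an engineer would, in place of code of your own. Each camera call takes 0.05 s, during which the arm holds its last target. There are 200 camera calls.

## Working session

There is one attempt and no reset: what is moved stays moved. The work goes in short steps, Python scripts to look and compute and a tool call to move; the robot and the scene stay as the last step left them, time stands still between calls to the robot, and variables do not carry over. Pictures are saved under pics/ and viewed, about 8 in all and at most 12, crops included, and the job is handed in when it is done.

Besides the shell and the picture viewer there is one more tool, called after "Call:" as name([rows], argument=value, ...), one row to a line, values as JSON. play_rows: Moves the arm, as the interface text tells. Its arguments: {"type":"object","properties":{"deltas":{"type":"array","items":{"type":"array","items":{"type":"number"}}},"grip_force":{"type":"number"}},"required":["deltas"]}

```bash
mkdir -p pics
cat > h.py <<'E'
import numpy as np, cv2
from workcell import telemetry, vision, workorder
def grab(n,f):
    i=vision.camera_info(n); im=vision.grab_frame(n)[:,:,::-1].copy(); cv2.imwrite('pics/'+f,im); return im,i
def ray(i,px,fish=False):
    K=np.array(i['mtx'],float);R=cv2.Rodrigues(np.array(i['rvec'],float))[0];t=np.array(i['tvec'],float).ravel()
    x=(px[0]-K[0,2])/K[0,0];y=(px[1]-K[1,2])/K[1,1]
    if fish:
        r=np.hypot(x,y);s=np.sin(r)/max(r,1e-9);d=np.array([x*s,y*s,np.cos(r)])
    else: d=np.array([x,y,1.])
    return -R.T@t,R.T@d
def at(i,px,z,fish=False):
    c,d=ray(i,px,fish);return c+d*(z-c[2])/d[2]
def proj(i,P,fish=False):
    K=np.array(i['mtx'],float);R=cv2.Rodrigues(np.array(i['rvec'],float))[0];t=np.array(i['tvec'],float).ravel()
    p=R@np.array(P,float)+t
    if fish:
        r=np.hypot(p[0],p[1]);th=np.arctan2(r,p[2]);x,y=p[0]/r*th,p[1]/r*th
    else: x,y=p[:2]/p[2]
    return np.array([K[0,0]*x+K[0,2],K[1,1]*y+K[1,2]])
E
python3 - <<'E'
from h import *
o=telemetry.observe();print({k:np.round(v,3) for k,v in o.items()})
ims=[]
for n in ['scene','side','wrist']:
    im,i=grab(n,n+'0.png');ims.append(im);print(n,np.round(-cv2.Rodrigues(np.array(i['rvec']))[0].T@np.ravel(i['tvec']),3),np.round(i['mtx'],1).tolist())
cv2.imwrite('pics/a.png',cv2.resize(ims[0],(800,600)));cv2.imwrite('pics/b.png',np.hstack([cv2.resize(ims[1],(400,300)),cv2.resize(ims[2],(400,300))]))
E
```

```text
{'clock': np.float64(0.0), 'qpos': array([-1.266,  0.522, -0.036,  1.6  ,  0.021,  1.021, -0.113]), 'qd': array([-0.   , -0.   , -0.001,  0.002, -0.002,  0.001,  0.002]), 'joint_efforts': array([ 1.0000e-03, -9.2711e+01,  1.9800e+00, -3.6994e+01,  1.8000e-02,
        8.0000e-03, -0.0000e+00]), 'position': array([0.229, 0.581, 0.231]), 'tool_rot': array([-1.498,  1.57 , -1.873]), 'force': array([-0.274, -0.261,  0.38 ]), 'moment': array([ 0.031,  0.022, -0.037]), 'grip_width': np.float64(0.085)}
scene [ 0.144 -0.047  0.736] [[367.0, 0.0, 253.0], [0.0, 367.0, 191.1], [0.0, 0.0, 1.0]]
side [ 0.417 -0.367  0.645] [[397.5, 0.0, 250.9], [0.0, 397.5, 186.7], [0.0, 0.0, 1.0]]
wrist [0.164 0.607 0.374] [[297.3, 0.0, 257.5], [0.0, 297.3, 192.3], [0.0, 0.0, 1.0]]
```

View pics/a.png

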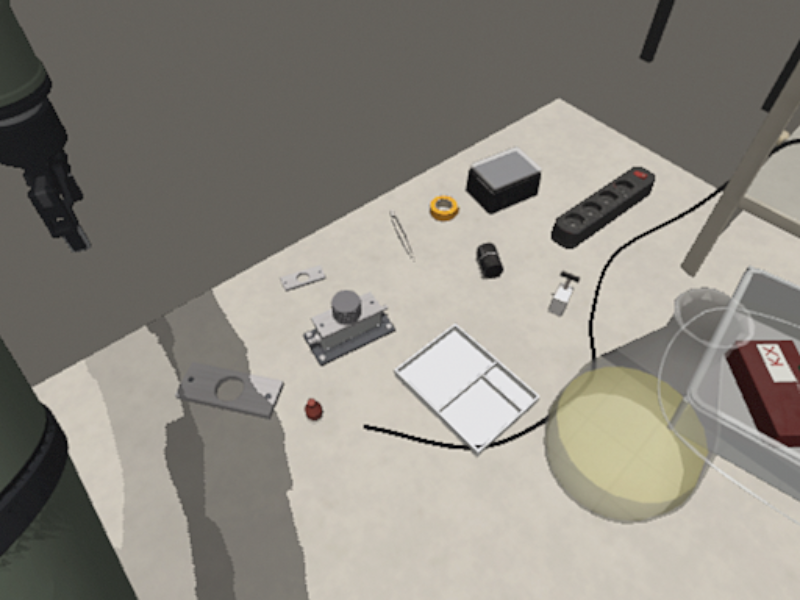

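View pics/b.png

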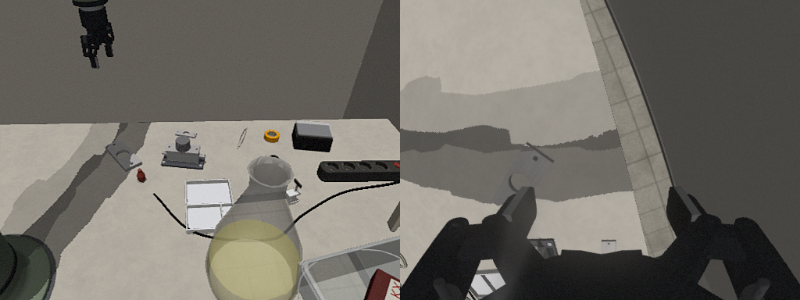

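The scene view (800x600) shows the cell with its cap at (346,302) and the plate under it. The tray is centred at about (466,388). Possible mix-ups:
- Plates: a large one at (232,390) and a small one at (303,278). The one I want is under the cap.
- Tray: the clear bin at (760,370).
- Round things: the tape at (444,208) and the bulb at (314,409).

Bystanders are the case (489,260), the clamp (563,293) and the bulb. A tall flask stands at about (630,440).

Run:
```python
from h import *
i=vision.camera_info('scene')
g=lambda n,x,y,z:print(n,np.round(at(i,(x*.64,y*.64),z),3))
g('captop',346,297,.084)
for n,p in dict(foot1=(318,362),foot2=(394,329)).items(): g(n,*p,.008)
for n,p in dict(tL=(395,374),tT=(456,327),tR=(538,396),tB=(478,451)).items(): g(n,*p,.017)
g('bulb',314,415,0);g('case',489,270,0);g('clamp',558,305,0);g('flask',630,460,0);g('bigplate',232,390,0);g('smallplate',303,280,0)
im=cv2.imread('pics/scene0.png');c=cv2.resize(im[165:300,160:360],(800,540),interpolation=cv2.INTER_CUBIC);cv2.imwrite('pics/c.png',c)
```

```text
captop [0.456 0.366 0.084]
foot1 [0.381 0.352 0.008]
foot2 [0.503 0.314 0.008]
tL [0.443 0.253 0.017]
tT [0.568 0.245 0.017]
tR [0.559 0.085 0.017]
tB [0.437 0.093 0.017]
bulb [0.323 0.294 0.   ]
case [0.706 0.29  0.   ]
clamp [0.726 0.163 0.   ]
flask [ 0.577 -0.056  0.   ]
bigplate [ 0.265  0.409 -0.   ]
smallplate [0.47  0.497 0.   ]
```

View pics/c.png

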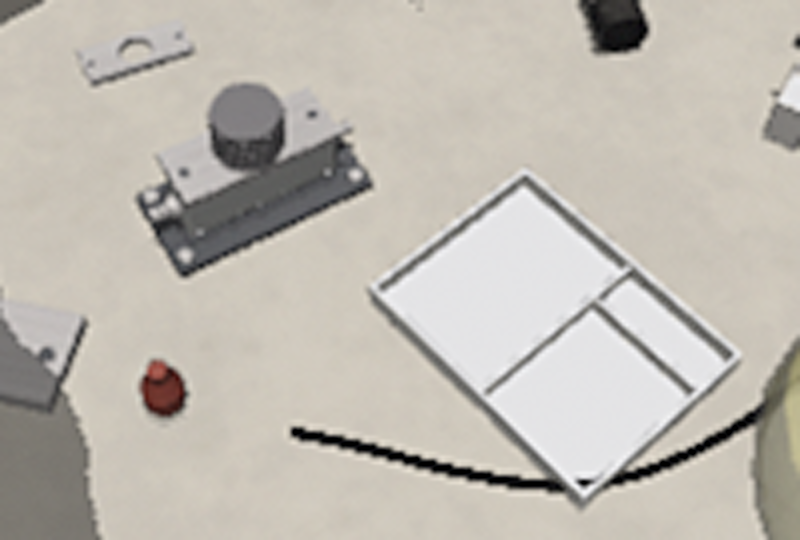

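```bash
cat > fit.py <<'E'
from h import *
from scipy.optimize import least_squares
def fit(i,M,U,x0,fish=False):
    f=lambda p:np.concatenate([proj(i,[p[0]+np.cos(p[2])*m[0]-np.sin(p[2])*m[1],p[1]+np.sin(p[2])*m[0]+np.cos(p[2])*m[1],m[2]],fish)-u for m,u in zip(M,U)])
    r=least_squares(f,x0);return np.round(r.x,4),np.round(r.fun,1)
E
python3 - <<'E'
from fit import *
i=vision.camera_info('scene')
q=lambda *c:[(160+x/4,165+y/4) for x,y in c]
print('tray',fit(i,[(-.063,.0845,.017),(.063,.0845,.017),(.063,-.0845,.017),(-.063,-.0845,.017)],q((373,290),(525,173),(738,355),(585,503)),[.5,.17,0]))
print('plate',fit(i,[(-.05,.02,.053),(.05,-.02,.053),(-.05,-.02,.053)],q((155,157),(353,127),(195,197)),[.45,.36,-.3]))
print('foot',fit(i,[(-.065,-.032,.008),(.065,-.032,.008)],q((183,272),(372,182)),[.45,.36,-.3]))
print('captop',at(i,q((246,110))[0],.084))
E
```

```text
tray (array([ 0.5024,  0.1696, -0.0642]), array([-1.4, -0. , -0.2, -0.9,  1.5,  0.5,  0.1,  0. ]))
plate (array([ 0.4553,  0.3599, -0.2366]), array([ 1.8, -1.1, -1.6, -0. , -0.2,  1.2]))
foot (array([ 0.4516,  0.3603, -0.2604]), array([-0.6,  0.4,  0.7, -0.5]))
captop [0.45165137 0.3604008  0.084     ]
```

Call:
play_rows([
  [28,-28,0,0,0,0,85],
  [32,-32,0,0,0,0,85],
  [32,-32,0,0,0,0,85],
  [32,-32,0,0,0,0,85],
  [32,-32,0,0,0,0,85],
  [32,-32,0,0,0,0,85],
  [28,-28,0,0,0,-10,85],
  [8,-6,0,0,0,-10,85],
], grip_force=40)

```text
clock: 1.15
position: [0.4548, 0.357, 0.2312]
tool_rot: [-0.391, 1.57, -1.124]
force: [-1.2, -0.2, -0.7]
grip_width: 0.0852
```

Run:
```python
from h import *
from scipy.spatial.transform import Rotation as Ro
o=telemetry.observe();print({k:np.round(o[k],3) for k in ['clock','qpos','position','tool_rot','force']})
print(np.round(Ro.from_euler('xyz',o['tool_rot']).as_matrix(),3))
im,i=grab('wrist','w1.png');cv2.imwrite('pics/w1b.png',cv2.resize(im,(800,600),interpolation=cv2.INTER_CUBIC))
print(np.round(ray(i,(0,0))[0],3), proj(i,(.453,.36,.084),True)*1.5625)
```

```text
{'clock': np.float64(1.15), 'qpos': array([-0.843,  0.449,  0.103,  1.732, -0.053,  0.964,  0.118]), 'position': array([0.455, 0.357, 0.231]), 'tool_rot': array([-0.391,  1.57 , -1.124]), 'force': array([-1.166, -0.16 , -0.74 ])}
[[ 0.     0.669  0.743]
 [-0.001  0.743 -0.669]
 [-1.    -0.     0.001]]
[0.403 0.404 0.374] [403.66898546 274.89433608]
```

View pics/w1b.png

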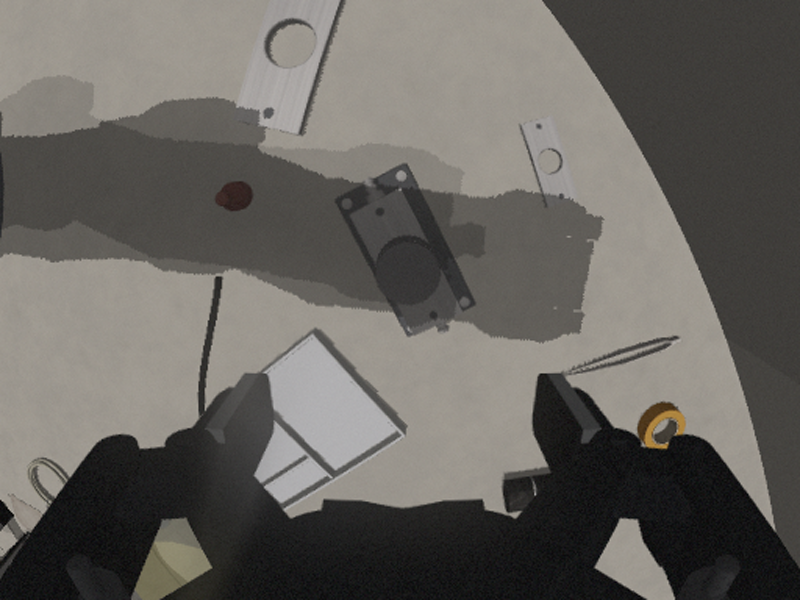

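Run:
```python
from fit import *
i=vision.camera_info('wrist')
im=cv2.imread('pics/w1.png')
c=im[95:225,190:330].astype(float);c=np.clip(255*(c/255*2.2)**.7,0,255).astype(np.uint8)
c=cv2.resize(c,None,fx=4.2,fy=4.2,interpolation=cv2.INTER_CUBIC)
def ring(cx,cy,z,r,col):
    pts=[(proj(i,(cx+r*np.cos(t),cy+r*np.sin(t),z),True)-(190,95))*4.2 for t in np.linspace(0,6.3,60)]
    cv2.polylines(c,[np.int32(pts)],False,col,1)
ring(.453,.36,.084,.021,(0,255,0));ring(.453,.36,.054,.021,(0,0,255))
cv2.imwrite('pics/w1c.png',c)
print(at(i,(408/1.5625,267/1.5625),.084,True))
```

```text
[0.45117235 0.36583318 0.084     ]
```

View pics/w1c.png

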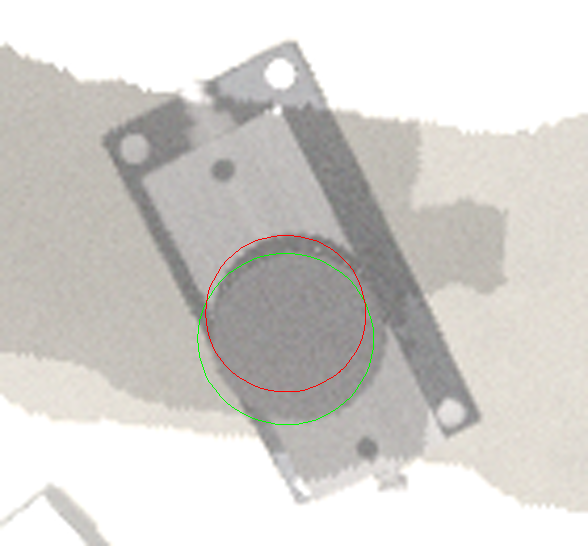

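Call:
play_rows([
  [0,0,-10,0,0,-10,85],
  [0,0,-10,0,0,-10,85],
])

```text
clock: 1.45
position: [0.4524, 0.3599, 0.2109]
tool_rot: [-2.196, 1.571, 3.012]
force: [-0.1, 0.1, 0.3]
grip_width: 0.0852
```

Run:
```python
from h import *
o=telemetry.observe();print(np.round(o['qpos'],3),np.round(o['tool_rot'],3))
```

```text
[-0.903  0.476  0.18   1.756 -0.104  0.919 -0.184] [-2.196  1.571  3.012]
```

Call:
play_rows([
  [0,0,-5,0,0,-10.5,85],
  [0,0,-5,0,0,-10.5,85],
  [0,0,-5,0,0,-10.5,85],
  [0,0,-5,0,0,-10.5,85],
  [0,0,-5,0,0,-10.5,85],
  [0,0,-5,0,0,-10.5,85],
  [0,0,-5,0,0,-10.5,85],
  [0,0,-5,0,0,-10.5,85],
])

```text
clock: 2.45
position: [0.4522, 0.3601, 0.1709]
tool_rot: [-0.452, 1.57, -2.993]
force: [0.2, 0.5, -0.2]
grip_width: 0.0853
```

Call:
play_rows([
  [0,0,0,0,0,-10.5,85],
  [0,0,0,0,0,-10.5,85],
  [0,0,0,0,0,-10.5,85],
  [0,0,0,0,0,0,85],
  [0,0,0,0,0,0,85],
])

```text
clock: 3.08
position: [0.4525, 0.3598, 0.1711]
tool_rot: [0.311, 1.57, -2.772]
force: [0.0, 0.2, 0.6]
grip_width: 0.0849
```

Run:
```python
from fit import *
o=telemetry.observe();print({k:np.round(o[k],3) for k in ['clock','qpos','qd','position','tool_rot','force']})
im,i=grab('wrist','w2.png')
u=proj(i,(.4525,.361,.07),True);x0,y0=np.int32(u)-(85,75);x0=max(x0,0);y0=max(y0,0);print(x0,y0,u)
c=im[y0:y0+150,x0:x0+170].astype(float);c=np.clip(255*(c/255*1.8)**.7,0,255).astype(np.uint8)
c=cv2.resize(c,None,fx=4,fy=4,interpolation=cv2.INTER_CUBIC)
pts=[(proj(i,(.4525+.021*np.cos(t),.361+.021*np.sin(t),.084),True)-(x0,y0))*4 for t in np.linspace(0,6.3,60)]
cv2.polylines(c,[np.int32(pts)],False,(0,255,0),1)
a=-.25
for z,L,W in[(.053,.05,.02),(.008,.065,.032)]:
  P=[(.4525+np.cos(a)*x-np.sin(a)*y,.361+np.sin(a)*x+np.cos(a)*y,z) for x,y in[(-L,-W),(L,-W),(L,W),(-L,W)]]
  cv2.polylines(c,[np.int32([(proj(i,p,True)-(x0,y0))*4 for p in P])],True,(0,0,255),1)
cv2.imwrite('pics/w2c.png',c)
```

```text
{'clock': np.float64(3.075), 'qpos': array([-1.239,  0.624,  0.69 ,  1.809, -0.5  ,  0.89 , -1.83 ]), 'qd': array([ 0.007, -0.003, -0.   , -0.   , -0.004, -0.   , -0.015]), 'position': array([0.453, 0.36 , 0.171]), 'tool_rot': array([ 0.311,  1.57 , -2.772]), 'force': array([0.007, 0.156, 0.559])}
171 117 [256.31702376 192.49293533]
```

View pics/w2c.png

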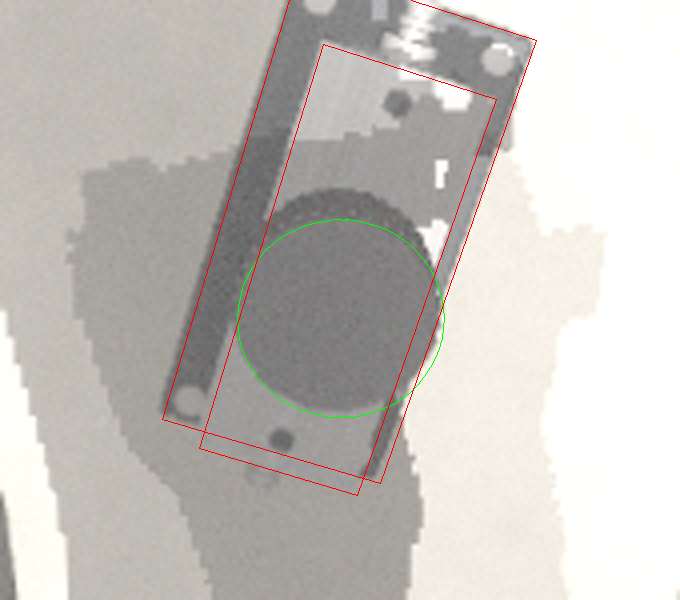

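Run:
```python
from fit import *
i=vision.camera_info('wrist')
c=proj(i,(.4525,.361,.084),True)
print(at(i,c+np.array([-4,-7])/4,.084,True))
```

```text
[0.45393439 0.36189032 0.084     ]
```

Call:
play_rows([
  [1,1.7,-30,0,0,-7.5,85],
  [0,0,-30,0,0,-7.5,85],
  [0,0,-30,0,0,0,70],
  [0,0,-20,0,0,0,60],
  [0,0,-4,0,0,0,60],
  [0,0,0,0,0,0,60],
])

```text
clock: 3.88
position: [0.4542, 0.3614, 0.0579]
tool_rot: [-1.989, 1.57, 0.944]
force: [-0.0, -0.2, 0.2]
grip_width: 0.0598
```

Call:
play_rows([
  [0,0,0,0,0,0,40],
  [0,0,0,0,0,0,40],
  [0,0,0,0,0,0,40],
  [0,0,0,0,0,0,40],
], grip_force=30)

```text
clock: 4.38
position: [0.4542, 0.3616, 0.0584]
tool_rot: [-1.992, 1.569, 0.941]
force: [-0.5, -0.2, 6.5]
grip_width: 0.0414
```

Run:
```python
from h import *
o=telemetry.observe();print({k:np.round(o[k],3) for k in o})
```

```text
{'clock': np.float64(4.375), 'qpos': array([-1.187,  0.797,  0.62 ,  1.866, -0.696,  0.706, -1.939]), 'qd': array([-0.001,  0.001, -0.   ,  0.   , -0.001, -0.   , -0.   ]), 'joint_efforts': array([-5.7000e-02, -8.8897e+01,  1.9272e+01, -2.1193e+01, -1.8600e-01,
       -4.0800e-01, -9.0000e-03]), 'position': array([0.454, 0.362, 0.058]), 'tool_rot': array([-1.992,  1.569,  0.941]), 'force': array([-0.486, -0.171,  6.513]), 'moment': array([-0.268,  0.227,  0.02 ]), 'grip_width': np.float64(0.041)}
```

Call:
play_rows([
  [0,0,0.6,0,0,5,38],
  [0,0,0.6,0,0,10,38],
  [0,0,0.6,0,0,10,38],
  [0,0,0.6,0,0,10,38],
], grip_force=40)

```text
clock: 4.88
position: [0.4541, 0.3617, 0.0604]
tool_rot: [-2.809, 1.57, 0.741]
force: [1.0, -0.4, -0.4]
grip_width: 0.0408
```

Run:
```python
from h import *
o=telemetry.observe();print({k:np.round(o[k],3) for k in ['clock','qpos','position','tool_rot','force','moment','grip_width']})
```

```text
{'clock': np.float64(4.875), 'qpos': array([-1.091,  0.745,  0.465,  1.86 , -0.521,  0.658, -1.475]), 'position': array([0.454, 0.362, 0.06 ]), 'tool_rot': array([-2.809,  1.57 ,  0.741]), 'force': array([ 1.033, -0.387, -0.447]), 'moment': array([ 0.023, -0.041, -0.011]), 'grip_width': np.float64(0.041)}
```

Call:
play_rows([
  [0,0,0.63,0,0,10,38],
  [0,0,0.63,0,0,10,38],
  [0,0,0.63,0,0,10,38],
  [0,0,0.63,0,0,10,38],
  [0,0,0.63,0,0,10,38],
  [0,0,0.63,0,0,10,38],
  [0,0,0.63,0,0,10,38],
  [0,0,0.63,0,0,10,38],
])

```text
clock: 5.88
position: [0.4542, 0.362, 0.0656]
tool_rot: [2.051, 1.569, 0.713]
force: [-0.3, 2.5, -1.0]
grip_width: 0.041
```

Call:
play_rows([
  [0,0,0.63,0,0,10,38],
  [0,0,0.63,0,0,10,38],
  [0,0,0.63,0,0,10,38],
  [0,0,0.63,0,0,10,38],
  [0,0,0.63,0,0,10,38],
  [0,0,0.63,0,0,10,38],
  [0,0,0.63,0,0,10,38],
  [0,0,0.63,0,0,10,38],
])

```text
clock: 6.88
position: [0.454, 0.3615, 0.0704]
tool_rot: [0.152, 1.57, 0.211]
force: [-2.2, 2.5, -1.0]
grip_width: 0.0412
```

Run:
```python
from h import *
o=telemetry.observe();print({k:np.round(o[k],3) for k in ['clock','qpos','position','tool_rot','force','moment','grip_width']})
```

```text
{'clock': np.float64(6.875), 'qpos': array([-0.581,  0.676, -0.276,  1.829,  0.278,  0.673,  0.611]), 'position': array([0.454, 0.362, 0.07 ]), 'tool_rot': array([0.152, 1.57 , 0.211]), 'force': array([-2.233,  2.495, -0.985]), 'moment': array([0.374, 0.51 , 0.002]), 'grip_width': np.float64(0.041)}
```

Call:
play_rows([
  [0,0,0.63,0,0,10,38],
  [0,0,0.63,0,0,10,38],
  [0,0,0.63,0,0,10,38],
  [0,0,0.63,0,0,10,38],
  [0,0,0.63,0,0,10,38],
  [0,0,0.63,0,0,10,38],
  [0,0,0.3,0,0,10,38],
  [0,0,0,0,0,0,38],
])

```text
clock: 7.88
position: [0.4544, 0.3609, 0.0742]
tool_rot: [-1.576, 1.57, -0.302]
force: [-0.2, -1.1, 2.7]
grip_width: 0.0409
```

Call:
play_rows([
  [0,0,1,0,0,0,38],
  [0,0,1,0,0,0,38],
])

```text
clock: 8.12
position: [0.4539, 0.3614, 0.0761]
tool_rot: [-1.455, 1.57, -0.183]
force: [-0.1, 0.7, 0.8]
grip_width: 0.0406
```

Run:
```python
from h import *
o=telemetry.observe();print({k:np.round(o[k],3) for k in ['clock','qpos','position','tool_rot','force','moment','grip_width']})
im,i=grab('wrist','w3.png');im2,_=grab('side','s3.png')
cv2.imwrite('pics/w3b.png',np.hstack([im[60:360,100:450],cv2.resize(im2[120:240,180:320],None,fx=2.5,fy=2.5)]))
```

```text
{'clock': np.float64(8.125), 'qpos': array([-0.366,  0.722, -0.592,  1.815,  0.555,  0.776,  1.593]), 'position': array([0.454, 0.361, 0.076]), 'tool_rot': array([-1.455,  1.57 , -0.183]), 'force': array([-0.079,  0.668,  0.766]), 'moment': array([ 0.016,  0.02 , -0.003]), 'grip_width': np.float64(0.041)}
```

View pics/w3b.png

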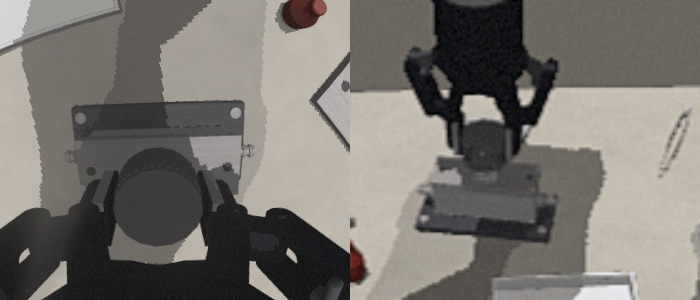

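The wrist view shows the cap between the fingers at (160,195). The side view shows it raised with the neck visible below it at (485,172). It is unscrewed, so I'll lift it.

Call:
play_rows([
  [0,0,2,0,0,0,38],
  [0,0,3,0,0,0,38],
  [0,0,5,0,0,0,38],
  [0,0,10,0,0,0,38],
  [0,0,15,0,0,0,38],
  [0,0,15,0,0,0,38],
  [0,0,0,0,0,0,38],
])

```text
clock: 9.1
position: [0.4544, 0.3617, 0.1274]
tool_rot: [-0.661, 1.568, 0.613]
force: [-0.7, 0.0, -1.0]
grip_width: 0.0409
```

Run:
```python
from h import *
from scipy.spatial.transform import Rotation as Ro
o=telemetry.observe();print({k:np.round(o[k],4) for k in ['clock','qpos','position','force','moment','grip_width']})
print(np.round(Ro.from_euler('xyz',o['tool_rot']).as_matrix()[:,1],3))
a=-.064;c=np.array([.5024,.1696])
R=np.array([[np.cos(a),-np.sin(a)],[np.sin(a),np.cos(a)]])
# square comp: inner x -60..28 , y -81.5..-5.5 ; long: y -2.5..81.5
print('sq',c+R@[-.016,-.0435],'long',c+R@[0,.0395])
```

```text
{'clock': np.float64(9.1), 'qpos': array([-0.333 ,  0.6527, -0.6382,  1.7876,  0.4963,  0.8649,  1.6426]), 'position': array([0.4544, 0.3617, 0.1274]), 'force': array([-0.7388,  0.0224, -0.9933]), 'moment': array([0.0059, 0.0103, 0.0865]), 'grip_width': np.float64(0.0409)}
[-0.956  0.292 -0.001]
sq [0.48365066 0.12721236] long [0.50492627 0.20901913]
```

Call:
play_rows([
  [3,-20,0,0,0,0,38],
  [5,-40,0,0,0,0,38],
  [5,-45,0,0,0,0,38],
  [5,-45,0,0,0,0,38],
  [5,-45,0,0,0,0,38],
  [6,-39,0,0,0,0,38],
  [0,0,-20,0,0,0,38],
  [0,0,-20,0,0,0,38],
])

```text
clock: 10.1
position: [0.4827, 0.1255, 0.0851]
tool_rot: [-3.115, 1.57, -1.842]
force: [1.0, 1.8, -1.0]
grip_width: 0.0408
```

Call:
play_rows([
  [0,0,-20,0,0,0,38],
  [0,0,-10,0,0,0,38],
  [0,0,0,0,0,0,38],
  [0,0,0,0,0,0,38],
])

```text
clock: 10.6
position: [0.483, 0.1273, 0.0564]
tool_rot: [-1.039, 1.57, 0.235]
force: [-0.2, 0.0, -0.7]
grip_width: 0.0412
```

Run:
```python
from fit import *
o=telemetry.observe();print({k:np.round(o[k],4) for k in ['clock','qpos','qd','position','force','grip_width']})
im,i=grab('wrist','w4.png');im2,j=grab('scene','s4.png')
im=cv2.resize(im,None,fx=1.5,fy=1.5)
x,y=[float(v) for v in (.5024,.1696)];a=-.064
P=[(x+np.cos(a)*u-np.sin(a)*v,y+np.sin(a)*u+np.cos(a)*v,.016) for u,v in[(-.06,-.0815),(.028,-.0815),(.028,-.0055),(-.06,-.0055)]]
cv2.polylines(im,[np.int32([proj(i,p,True)*1.5 for p in P])],True,(0,0,255),1)
cv2.polylines(im2,[np.int32([proj(j,p) for p in P])],True,(0,0,255),1)
c=cv2.resize(im2[190:310,230:360],None,fx=2.8,fy=2.8)
o=np.zeros((576,800,3),np.uint8);o[:,:430]=im[:,150:580];o[:c.shape[0],432:432+c.shape[1]]=c
cv2.imwrite('pics/w4b.png',o)
```

```text
{'clock': np.float64(10.6), 'qpos': array([ 0.0428,  0.6572, -0.5632,  2.0338,  0.5998,  0.6163,  1.9156]), 'qd': array([-0.0004, -0.0057, -0.0016, -0.0021,  0.0003,  0.0011, -0.0021]), 'position': array([0.483 , 0.1273, 0.0564]), 'force': array([-0.1714,  0.0324, -0.6699]), 'grip_width': np.float64(0.0412)}
```

View pics/w4b.png

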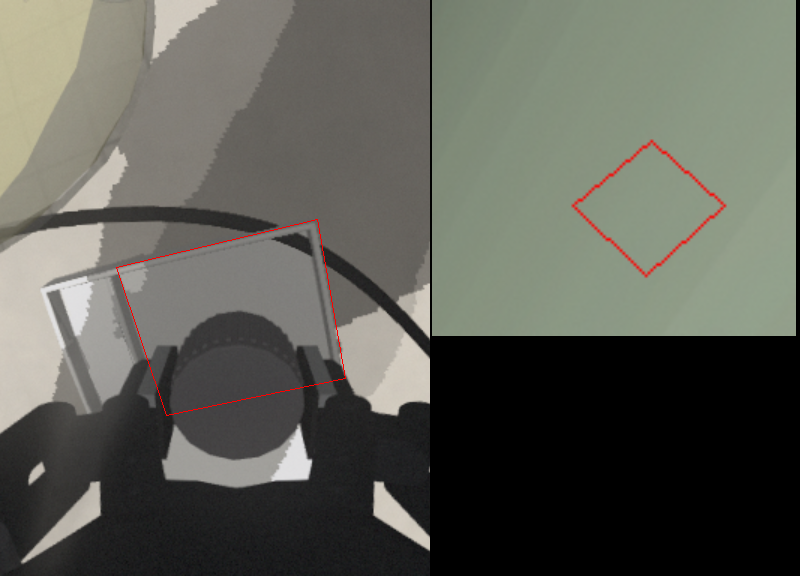

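The outline lands on the square compartment within about 3 mm, and the cap at (236,385) is clear of all the walls. I'll lower it there.

Call:
play_rows([
  [1,1,-15,0,0,0,38],
  [1,1,-15,0,0,0,38],
  [0,0,-10,0,0,0,38],
  [0,0,-4,0,0,0,38],
  [0,0,-1,0,0,0,38],
  [0,0,0,0,0,0,38],
])

```text
clock: 11.45
position: [0.4849, 0.1294, 0.011]
tool_rot: [-1.029, 1.571, 0.246]
force: [0.3, -0.2, -0.6]
grip_width: 0.0409
```

Call:
play_rows([
  [0,0,-1,0,0,0,38],
  [0,0,0,0,0,0,38],
])

```text
clock: 11.7
position: [0.4849, 0.1292, 0.01]
tool_rot: [-1.27, 1.57, 0.005]
force: [-0.2, 0.7, -0.6]
grip_width: 0.041
```

Call:
play_rows([
  [0,0,-1,0,0,0,38],
  [0,0,0,0,0,0,38],
])

```text
clock: 11.95
position: [0.4848, 0.1293, 0.0088]
tool_rot: [-1.646, 1.571, -0.372]
force: [0.0, -0.8, -0.8]
grip_width: 0.0409
```

Call:
play_rows([
  [0,0,-1,0,0,0,38],
  [0,0,0,0,0,0,38],
])

```text
clock: 12.2
position: [0.4849, 0.1293, 0.0084]
tool_rot: [-1.829, 1.57, -0.554]
force: [-4.0, -1.4, 16.4]
grip_width: 0.0407
```

Call:
play_rows([
  [0,0,-0.7,0,0,0,38],
  [0,0,0,0,0,0,38],
])

```text
clock: 12.45
position: [0.4849, 0.1293, 0.0083]
tool_rot: [-1.874, 1.57, -0.6]
force: [-8.8, -3.7, 34.8]
grip_width: 0.0406
```

Call:
play_rows([
  [0,0,1.4,0,0,0,38],
  [0,0,0,0,0,0,46],
  [0,0,0,0,0,0,52],
  [0,0,0,0,0,0,52],
  [0,0,10,0,0,0,52],
  [0,0,20,0,0,0,52],
  [0,0,40,0,0,0,52],
  [0,0,50,0,0,0,70],
])

```text
clock: 13.45
position: [0.4842, 0.1293, 0.1299]
tool_rot: [1.915, 1.569, -3.093]
force: [-0.0, -0.7, 0.6]
grip_width: 0.0684
```

Run:
```python
from fit import *
from scipy.spatial.transform import Rotation as Ro
o=telemetry.observe();print({k:np.round(o[k],4) for k in ['clock','qpos','position','force','grip_width']})
print(np.round(Ro.from_euler('xyz',o['tool_rot']).as_matrix()[:,1],3))
im,i=grab('wrist','w5.png');cv2.imwrite('pics/w5b.png',cv2.resize(im,(768,576)))
```

```text
{'clock': np.float64(13.45), 'qpos': array([ 0.119 ,  0.5468, -0.6635,  1.9873,  0.4784,  0.7677,  2.0185]), 'position': array([0.4842, 0.1293, 0.1299]), 'force': array([-0.0187, -0.6922,  0.6096]), 'grip_width': np.float64(0.0684)}
[-0.957  0.292  0.001]
```

View pics/w5b.png

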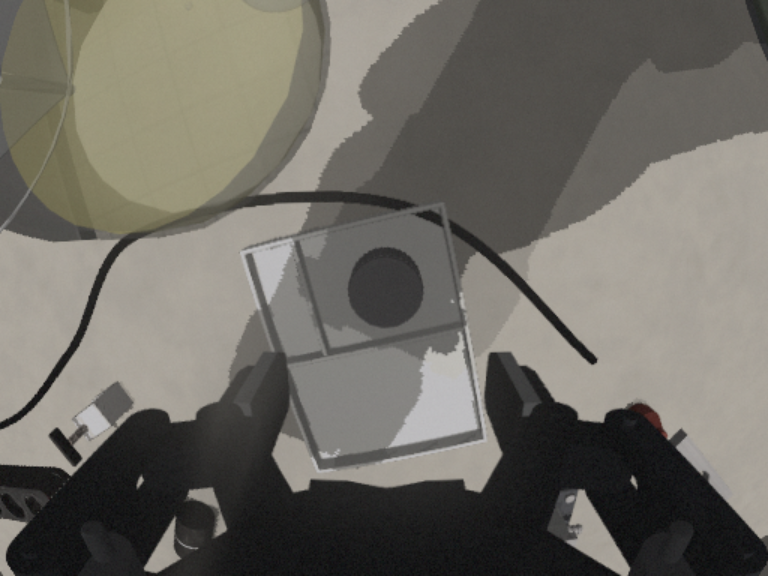

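The cap stands upright in the square compartment at (386,288), with nothing touching it. The other items look undisturbed. Next I'll refit the tray and go for the plate.

Call:
play_rows([
  [-4,20,10,0,0,-10.5,80],
  [-5,40,10,0,0,-10.5,80],
  [-5,40,0,0,0,-10.5,80],
  [-5,40,0,0,0,-10.5,80],
  [-5,40,0,0,0,-10.5,80],
  [-4,40,0,0,0,-10.5,80],
  [-2.5,12.2,0,0,0,-10.5,80],
  [0,0,0,0,0,-10.5,80],
])

```text
clock: 14.5
position: [0.4534, 0.363, 0.149]
tool_rot: [2.271, 1.57, 2.076]
force: [0.8, -0.7, 0.4]
grip_width: 0.0796
```

Call:
play_rows([
  [0,0,0,0,0,-3,80],
  [0,0,0,0,0,0,80],
  [0,0,0,0,0,0,80],
])

```text
clock: 14.88
position: [0.4543, 0.3615, 0.1488]
tool_rot: [2.034, 1.57, 1.791]
force: [0.1, 0.1, -0.4]
grip_width: 0.0803
```

Run:
```python
from fit import *
from scipy.spatial.transform import Rotation as Ro
o=telemetry.observe();print({k:np.round(o[k],4) for k in ['clock','qpos','position','force','grip_width']})
y=Ro.from_euler('xyz',o['tool_rot']).as_matrix()[:,1];print(np.degrees(np.arctan2(y[1],y[0])))
im,i=grab('wrist','w6.png')
u=proj(i,(.454,.3615,.06),True);x0,y0=np.maximum(np.int32(u)-(90,75),0);print(x0,y0)
c=im[y0:y0+150,x0:x0+180].astype(float);c=np.clip(255*(c/255*1.6)**.7,0,255).astype(np.uint8)
c=cv2.resize(c,None,fx=4,fy=4,interpolation=cv2.INTER_CUBIC)
a=-.25
for z,L,W in[(.053,.05,.02)]:
  P=[(.454+np.cos(a)*x-np.sin(a)*y,.3615+np.sin(a)*x+np.cos(a)*y,z) for x,y in[(-L,-W),(L,-W),(L,W),(-L,W)]]
  cv2.polylines(c,[np.int32([(proj(i,p,True)-(x0,y0))*4 for p in P])],True,(0,0,255),1)
pts=[(proj(i,(.454+.0115*np.cos(t),.3615+.0115*np.sin(t),.076),True)-(x0,y0))*4 for t in np.linspace(0,6.3,60)]
cv2.polylines(c,[np.int32(pts)],False,(0,255,0),1)
cv2.imwrite('pics/w6c.png',c)
```

```text
{'clock': np.float64(14.875), 'qpos': array([-0.5672,  0.5633, -0.2919,  1.7847,  0.2106,  0.8239,  0.3682]), 'position': array([0.4543, 0.3615, 0.1488]), 'force': array([ 0.1375,  0.072 , -0.4128]), 'grip_width': np.float64(0.0803)}
76.10456200899743
167 120
```

View pics/w6c.png

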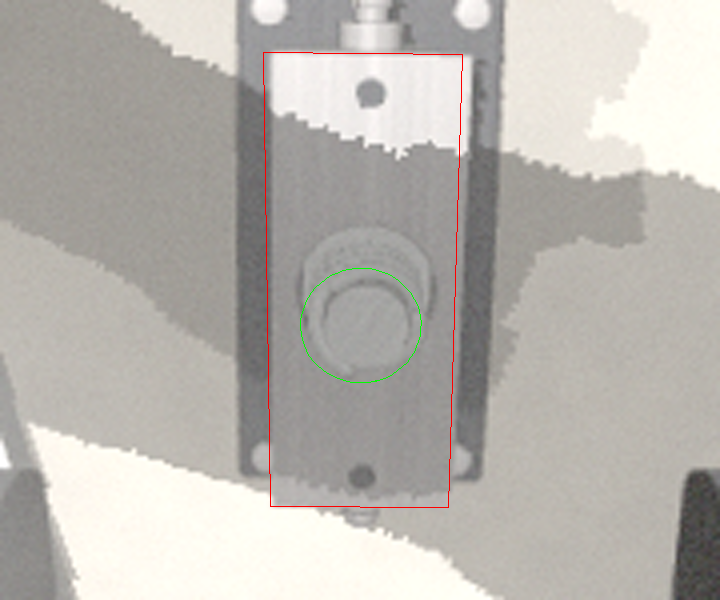

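The outline matches the plate at (365,280) to within about 1 mm, and the neck matches too. Descending to grip across the width.

Call:
play_rows([
  [0,0,-40,0,0,0,75],
  [0,0,-40,0,0,0,70],
  [0,0,-20,0,0,0,65],
  [0,0,-5,0,0,0,60],
  [0,0,0,0,0,0,36],
  [0,0,0,0,0,0,36],
  [0,0,0,0,0,0,36],
  [0,0,0,0,0,0,36],
], grip_force=60)

```text
clock: 15.92
position: [0.4549, 0.3619, 0.0449]
tool_rot: [0.894, 1.569, 0.65]
force: [-2.1, -1.2, 9.0]
grip_width: 0.0382
```

Run:
```python
from fit import *
o=telemetry.observe();print({k:np.round(o[k],4) for k in ['position','force','moment','grip_width']})
# tray refit: camera pose at picture w5 rebuilt from wrist mounting (camera rigid to tool)
from scipy.spatial.transform import Rotation as Ro
i=vision.camera_info('wrist');Rc=cv2.Rodrigues(np.array(i['rvec']))[0];tc=np.ravel(i['tvec'])
def T(p,rpy):
    M=np.eye(4);M[:3,:3]=Ro.from_euler('xyz',rpy).as_matrix();M[:3,3]=p;return M
C=np.eye(4);C[:3,:3]=Rc;C[:3,3]=tc
E=C@T(o['position'],o['tool_rot'])@np.linalg.inv(T([.4842,.1293,.1299],[1.915,1.569,-3.093]))
j=dict(mtx=i['mtx'],rvec=cv2.Rodrigues(E[:3,:3])[0],tvec=E[:3,3])
q=[np.array(p)/1.5 for p in [(243,252),(443,206),(484,440),(320,470)]]
print(fit(j,[(.063,-.0845,.017),(-.063,-.0845,.017),(-.063,.0845,.017),(.063,.0845,.017)],q,[.5,.17,-.06],True), at(j,(386/1.5,285/1.5),.034,True))
```

```text
{'position': array([0.4549, 0.3619, 0.0449]), 'force': array([-2.126 , -1.2224,  8.9869]), 'moment': array([-0.2614,  0.3387, -0.0311]), 'grip_width': np.float64(0.0382)}
(array([ 0.5063,  0.1738, -0.0715]), array([-2. , -0.1,  1.6, -2. ,  2.4,  1.6, -2.2,  2.6])) [0.48311733 0.12641639 0.034     ]
```

Call:
play_rows([
  [0,0,2,0,0,0,36],
  [0,0,4,0,0,0,36],
  [0,0,8,0,0,0,36],
  [0,0,15,0,0,0,36],
  [0,0,20,0,0,0,36],
  [0,0,20,0,0,0,36],
  [0,0,0,0,0,0,36],
])

```text
clock: 16.8
position: [0.4551, 0.3621, 0.1145]
tool_rot: [0.938, 1.568, 0.694]
force: [-0.5, -1.7, -2.4]
grip_width: 0.0379
```

Call:
play_rows([
  [10,-25,0,0,0,3.3,36],
  [12,-35,0,0,0,3.3,36],
  [12,-35,0,0,0,3.4,36],
  [12,-35,0,0,0,0,36],
  [8,-18.5,0,0,0,0,36],
  [0,0,-20,0,0,0,36],
  [0,0,-15,0,0,0,36],
  [0,0,0,0,0,0,36],
])

```text
clock: 17.8
position: [0.5074, 0.2134, 0.0764]
tool_rot: [-2.769, 1.569, -2.837]
force: [-0.9, 0.4, -1.1]
grip_width: 0.0378
```

Run:
```python
from fit import *
from scipy.spatial.transform import Rotation as Ro
o=telemetry.observe();print({k:np.round(o[k],4) for k in ['clock','position','force','moment','grip_width']})
y=Ro.from_euler('xyz',o['tool_rot']).as_matrix()[:,1];print(np.degrees(np.arctan2(y[1],y[0])))
im,i=grab('wrist','w7.png');im2,j=grab('side','s7.png')
im=cv2.resize(im,None,fx=1.5,fy=1.5)
x,y,a=.507,.1755,-.068
P=[(x+np.cos(a)*u-np.sin(a)*v,y+np.sin(a)*u+np.cos(a)*v,.017) for u,v in[(-.063,-.0845),(.063,-.0845),(.063,.0845),(-.063,.0845)]]
cv2.polylines(im,[np.int32([proj(i,p,True)*1.5 for p in P])],True,(0,0,255),1)
cv2.polylines(im2,[np.int32([proj(j,p) for p in P])],True,(0,0,255),1)
c=cv2.resize(im2[150:320,190:340],None,fx=1.8,fy=1.8)
o=np.zeros((576,800,3),np.uint8);o[:,:530]=im[:,120:650];o[:c.shape[0],530:530+c.shape[1]]=c
cv2.imwrite('pics/w7b.png',o)
```

```text
{'clock': np.float64(17.8), 'position': array([0.5074, 0.2134, 0.0764]), 'force': array([-0.88  ,  0.4162, -1.1249]), 'moment': array([-0.0157, -0.0011, -0.0149]), 'grip_width': np.float64(0.0378)}
86.08671663944364
```

View pics/w7b.png

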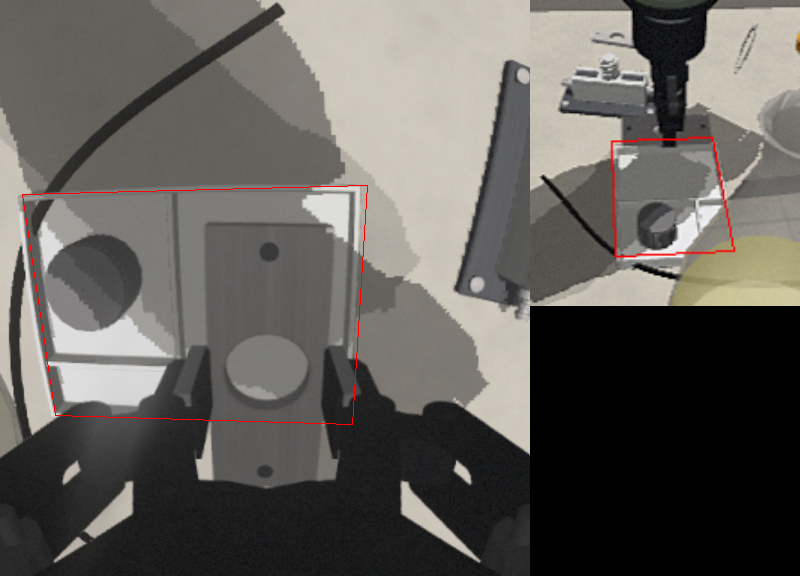

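The tray outline fits within about 2 px. The plate is level and lengthwise, and the cap stands untouched at (95,285). Lowering the plate.

Call:
play_rows([
  [1,0.7,-20,0,0,0,36],
  [1,0.8,-20,0,0,0,36],
  [0,0,-15,0,0,0,36],
  [0,0,-10,0,0,0,36],
  [0,0,-4,0,0,0,36],
  [0,0,-1,0,0,0,36],
  [0,0,0,0,0,0,36],
])

```text
clock: 18.77
position: [0.5106, 0.2146, 0.0079]
tool_rot: [0.47, 1.57, 0.401]
force: [0.2, -0.6, -1.1]
grip_width: 0.0379
```

Call:
play_rows([
  [0,0,-1,0,0,0,36],
  [0,0,0,0,0,0,36],
])

```text
clock: 19.02
position: [0.5104, 0.2145, 0.0067]
tool_rot: [0.327, 1.571, 0.257]
force: [-0.5, -0.2, -1.4]
grip_width: 0.0381
```

Call:
play_rows([
  [0,0,-1,0,0,0,36],
  [0,0,0,0,0,0,36],
])

```text
clock: 19.27
position: [0.5103, 0.2144, 0.0055]
tool_rot: [-2.23, 1.571, -2.299]
force: [-0.3, 0.3, -1.7]
grip_width: 0.0377
```

Call:
play_rows([
  [0,0,-1,0,0,0,36],
  [0,0,0,0,0,0,36],
])

```text
clock: 19.52
position: [0.5102, 0.2145, 0.0045]
tool_rot: [-2.397, 1.571, -2.467]
force: [-0.7, 0.2, -1.5]
grip_width: 0.0377
```

Call:
play_rows([
  [0,0,-1,0,0,0,36],
  [0,0,0,0,0,0,36],
])

```text
clock: 19.77
position: [0.5103, 0.2145, 0.0035]
tool_rot: [-2.261, 1.571, -2.33]
force: [-0.6, 0.3, -1.0]
grip_width: 0.0378
```

Call:
play_rows([
  [0,0,-0.5,0,0,0,36],
  [0,0,0,0,0,0,36],
])

```text
clock: 20.02
position: [0.5103, 0.2145, 0.003]
tool_rot: [-0.917, 1.571, -0.987]
force: [-0.2, -0.3, -2.3]
grip_width: 0.038
```

Call:
play_rows([
  [0,0,-0.7,0,0,0,36],
  [0,0,0,0,0,0,36],
])

```text
clock: 20.27
position: [0.5104, 0.2145, 0.0029]
tool_rot: [-0.215, 1.57, -0.284]
force: [-3.2, -1.4, 13.2]
grip_width: 0.0379
```

Call:
play_rows([
  [0,0,-0.6,0,0,0,36],
  [0,0,0,0,0,0,36],
])

```text
clock: 20.52
position: [0.5104, 0.2145, 0.0028]
tool_rot: [-0.335, 1.57, -0.404]
force: [-7.9, -3.4, 26.0]
grip_width: 0.0379
```

Call:
play_rows([
  [0,0,0.9,0,0,0,36],
  [0,0,0,0,0,0,43],
  [0,0,0,0,0,0,47],
  [0,0,0,0,0,0,47],
  [0,0,10,0,0,0,47],
  [0,0,25,0,0,0,47],
  [0,0,50,0,0,0,47],
  [0,0,60,0,0,0,47],
])

```text
clock: 21.52
position: [0.5097, 0.2143, 0.1493]
tool_rot: [-2.745, 1.57, -2.814]
force: [1.0, -0.7, 0.0]
grip_width: 0.0469
```

Call:
play_rows([
  [0,60,20,0,0,0,60],
  [0,60,0,0,0,0,60],
  [0,0,0,0,0,0,60],
  [0,0,0,0,0,0,60],
])

```text
clock: 22.02
position: [0.5102, 0.3334, 0.1676]
tool_rot: [-1.634, 1.57, -1.703]
force: [1.0, -0.9, -0.8]
grip_width: 0.0601
```

Run:
```python
from fit import *
o=telemetry.observe();print({k:np.round(o[k],4) for k in ['clock','position','force','grip_width']})
im,i=grab('wrist','w8.png');im2,j=grab('side','s8.png')
c=cv2.resize(im2[80:330,130:420],None,fx=1.4,fy=1.4)[:,:400]
o=np.zeros((384,800,3),np.uint8);o[:,:400]=im[:,50:450];o[:c.shape[0],400:400+c.shape[1]]=c
cv2.imwrite('pics/w8b.png',o)
```

```text
{'clock': np.float64(22.025), 'position': array([0.5102, 0.3334, 0.1676]), 'force': array([ 0.9527, -0.8567, -0.7505]), 'grip_width': np.float64(0.0601)}
```

View pics/w8b.png

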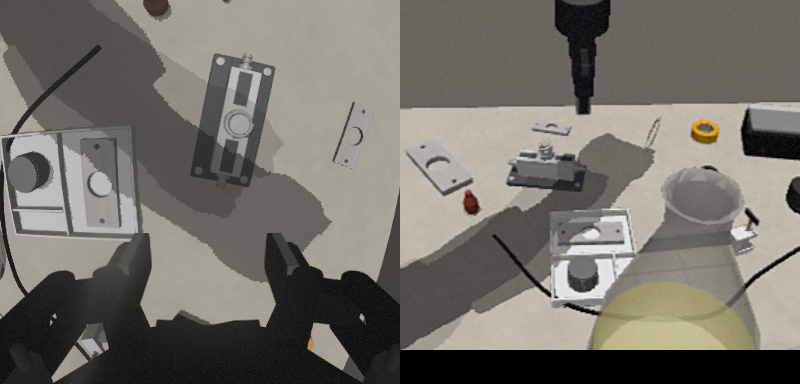

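The plate lies flat and lengthwise in the long compartment at (100,183), and the cap stands in the square one at (28,172). The neck is bare, the bystanders are in place and the gripper is clear.

```bash
python3 -c "
from workcell import workorder
print(workorder.job_done())"
```

```text
the job is handed in; nothing more can be done
None
```

I opened the flow cell and handed the job in at about 22 s of the 64 s allowed; the interface gives no verdict.

- **Cap:** I unscrewed it in one pass of about 265° counter-clockwise, raising the tool with the thread. The wrist force stayed within a few newtons during that pass. The cap came off the neck freely, and I set it down top up in the square compartment.
- **Plate:** I gripped it across its width, lifted it straight off the neck, and set it down flat and lengthwise in the long compartment.
- **Set-down force:** Both parts were lowered until they touched the floor. The tool force peaked at about 35 N for the cap and 26 N for the plate.
- **Last checks:** The final wrist and side pictures show both parts in their compartments, with the neck bare and the gripper clear. The case was not in those last crops, but an earlier view showed it in place. The bulb and the clamp look undisturbed.
- **Disagreement:** My first and second tray position estimates differed by about 4 to 6 mm. A last outline check fitted within about 2 px, and I placed the plate by that.

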